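Sort tested keypad locks into their nests, right face up

TASK

Two keypad door locks have been tested and stand on end in the docks. Lay the one with the green tag flat in the green nest with its keypad up, ready to pack, and the one with the red tag flat in the red nest with its keypad down, so that its battery cover can be opened for repair. Put each right down in its pocket (either way round lengthwise), set it down gently without letting it drop or topple, and leave the other things on the bench alone.

Things in the scene. Friction and masses are not known exactly. Their poses are not given: they have to be found in the camera images.
- green_lock: Keypad door lock with a green tag over its top end. Slab 130 long (z), 58 wide (y), 30 thick (x), about 0.3 kg. Origin at its centre. +x points out of the keypad face: front half black with white keys, rear half (-x) silver with a grey battery cover. Starts standing on end in a dock (+z up, tagged end on top), centre 75 mm above the table, lowest 25 mm inside the dock.
- red_lock: Keypad door lock with a red tag over its top end. Slab 130 long (z), 58 wide (y), 30 thick (x), about 0.3 kg. Origin at its centre. +x points out of the keypad face: front half black with white keys, rear half (-x) silver with a grey battery cover. Starts standing on end in a dock (+z up, tagged end on top), centre 75 mm above the table, lowest 25 mm inside the dock.
- green_nest: Fixed green nest for one lock lying flat. Origin on the table under its centre; x along its length, z up. Pocket 136 long (x) by 64 wide (y), floor 12 mm above the table; end walls and four corner lugs rise to 24 mm; 156 x 84 over all. For |x| under 49 mm there are no side walls and the base is only 40 wide, so fingers can reach down beside the lock to the table.
- red_nest: Fixed red nest for one lock lying flat. Origin on the table under its centre; x along its length, z up. Pocket 136 long (x) by 64 wide (y), floor 12 mm above the table; end walls and four corner lugs rise to 24 mm; 156 x 84 over all. For |x| under 49 mm there are no side walls and the base is only 40 wide, so fingers can reach down beside the lock to the table.
- green_nest_floor (a point): Centre of the pocket floor of the green nest, 12 mm above the table; same axes as the nest.
- red_nest_floor (a point): Centre of the pocket floor of the red nest, 12 mm above the table; same axes as the nest.
- dock_a: Fixed grey test dock, one of two alike, holding one lock upright. Origin on the table under its centre; x is the way the lock's keypad faces. Base plate 70 (x) by 90 (y), 10 thick; on it a socket 34 (x) by 62 (y) inside, with 5 mm walls up to 35 mm above the table, its floor 10 mm above the table.
- dock_b: Fixed grey test dock, one of two alike, holding one lock upright. Origin on the table under its centre; x is the way the lock's keypad faces. Base plate 70 (x) by 90 (y), 10 thick; on it a socket 34 (x) by 62 (y) inside, with 5 mm walls up to 35 mm above the table, its floor 10 mm above the table.
- spray_can: Bystander: spray can with a black label and a pale top, 52 across, 150 tall, standing. Origin at the centre of its underside.
- padlock: Bystander: brass padlock standing upright, 55 wide, 30 deep, 80 tall with a steel shackle. Origin at the centre of its underside.
- key_tray: Bystander: open blue tray of key blanks, 90 x 140 x 30. Origin at the centre of its underside.
- screwdriver: Bystander: screwdriver 190 long lying on the bench. Origin under its middle, x along its length.

How it is judged (in metres and radians):
At the end, for the whole second after the job is handed in: Green-tagged lock in the green nest keypad up, red-tagged in the red nest keypad down: each centre within 10 mm of the pocket's centre and 10 to 19 mm above its floor, flat within 0.1 rad, lengthwise along the nest within 0.15 rad (either way round), released, at rest (horizontal distance between green_lock and green_nest_floor below 0.01 m and z of green_lock in the frame of green_nest_floor between 0.01 and 0.019 m and angle between green_lock's own x axis and vertical below 0.1 rad and angle between the z axis of green_lock and the x axis of green_nest, either way round below 0.15 rad and linear speed of each of green_lock, red_lock below 0.02 m/s and angular speed of each of green_lock, red_lock below 0.1 rad/s and contact force between the fingers and green_lock below 0.1 N and horizontal distance between red_lock and red_nest_floor below 0.01 m and z of red_lock in the frame of red_nest_floor between 0.01 and 0.019 m and angle between red_lock's own x axis and vertical above 3.04 rad and angle between the z axis of red_lock and the x axis of red_nest, either way round below 0.15 rad and contact force between the fingers and red_lock below 0.1 N); the robot touches nothing.
It fails at once if a lock drops or topples (moves faster than 0.6 m/s while the fingers do not touch it) ((contact force between the fingers and green_lock below 0.05 N and linear speed of green_lock above 0.6 m/s) or (contact force between the fingers and red_lock below 0.05 N and linear speed of red_lock above 0.6 m/s)).
It fails at once if a bystander (spray can, padlock, key tray, screwdriver) is moved more than 30 mm (distance of any of spray_can, padlock, key_tray, screwdriver from where it was at the start of the episode above 0.03 m).
It also fails if it takes over 67 s, if anything falls off the work surface, if the arm or the gripper's body presses on something with over 40 N, if the wrist force passes 120 N, or if a joint passes its speed limit or range.

ROBOT

A 6-joint arm with a two-finger parallel gripper is mounted at the origin on the work surface. World frame = base frame: x ahead of the robot, y to its left, z up, the work surface at z = 0. Lengths are in m, angles in degrees, forces in N, time in s.
With the tool pointing down it reaches from about 0.375 to 0.9 m from the base axis. Payload 3.1 kg.
Tool frame: the origin (TCP) lies at the very end of the fingers, on their centre line; the grasp point (between the pads) lies 19 mm behind it (bot.tcp_to_grasp is the distance from the TCP to the grasp point, in m); z points along the fingers, y is the line along which they close (so a half turn about z gives the same grasp; the last joint's range is limited). The gripper opens to 87 mm and grips with 3 to 60 N. Pads are 19 mm wide; open, the fingers measure 117 mm over their backs; the gripper's body (75 mm by 190 mm) begins 51 mm behind the grasp point.
Start: joints at [54.402, 30.224, 82.088, -0, 67.689, -10.227], TCP at [0.268, 0.565, 0.193] pointing down, gripper open.
Joint ranges: [-176.69, 176.69], [-43.24, 126.21], [12.49, 139.97], [-82, 262], [0, 151.66], [-163.58, 163.58]. Speed limits (degrees/s): [159.86, 159.86, 180, 180, 180, 180].

INTERFACE

Orientations are given as a 3x3 rotation matrix whose columns are the frame's x, y, z axes.
In Python, from rig import telemetry, capture, camera_info, job, bot gives the robot as it stands. The module is installed in compiled form; this text tells all that it offers.
- The arm moves only by the tool carry_out, never from a script. Its argument "deltas" is a list that holds one entry, the list of rows, each a list of 7 numbers: the shift along the tool's x, y, z scaled (see below), then the turn, a rotation vector about the tool's x, y, z scaled (see below), then the closure, from -1 (fully open) to 1 (shut). In form: [[[dx, dy, dz, ax, ay, az, claw], ...]]. A call has exactly 10 rows; each row is the pose to reach, as a shift and turn from the pose commanded when the call began, along the tool's axes at that moment, turning the shorter way round; what a row does not reach only later rows make up. The controller multiplies each number of a shift by 15 cm and each number of a turn by 360 degrees. A row lasts 1/12 s, in which the tool goes at most 41.7 mm and 7.16 degrees, less where a joint would pass 70% of its speed; a pose out of reach is approached as far as the arm can. A call with a number of a shift or a turn outside -1 to 1 is refused whole. A call with a gripper value outside its range is refused whole. The fingers move at their own pace and stop on an object; the grip force is fixed at half the most. Time passes only in rows, so rows that repeat a pose let the fingers close, or fill a call up. It gives the time, the measured TCP pose, the force, the opening and the grip force at its end, in the units of the state.
- telemetry.read_state(): the state, without advancing time (a new reading comes with each control period).
- capture(name): name is "scene" or "top" or "wrist"; returns the picture (400x640x3 uint8, red, green, blue); there is no depth.
- camera_info(name): a dict with "mtx" (3x3 intrinsics, pixels), "k1" (the pictures are not rectified: a ray, as slopes to the right and down, at radius r is drawn at 1 + k1 r^2 times it, then the intrinsics apply), "cam_to_world" (4x4, takes a point from camera to world coordinates); the wrist camera has in their place "T_tool_cam" (4x4, takes a point from camera to tool coordinates, whose origin is the TCP and whose axes are the flange's). Camera axes: x right, y down, z forward; pixel columns grow to the right and rows downward; lengths in m; the calibration is good to about 2 mm. A picture is of the moment at which its call begins: read the wrist's pose just before it. camera_info takes no time and is no camera call.
- job.hand_in(): hands the job in; it is judged then, once.
The state is a dict: "time_s": time; "joint_positions": joint angles; "qvel": joint speeds; "tau": joint torques, N m; "position": TCP position; "tcp_rot": TCP orientation; "force": force on the tool from outside, world axes, zero at the start; "moment": the same for the moment, N m; "opening": opening from 0.0 (shut) to 1.0 (fully open); "grasp_force": force on a finger pad.
Only numpy, scipy, OpenCV 4.12 (cv2) and the standard library are available. Lean on these libraries where they do the work, as an engineer would, in place of code of your own. Each camera call takes 0.05 s, during which the arm holds its last target. There are 200 camera calls.

## Working session

There is one attempt and no reset: what is moved stays moved. The work goes in short steps, Python scripts to look and compute and a tool call to move; the robot and the scene stay as the last step left them, time stands still between calls to the robot, and variables do not carry over. Pictures are saved under pics/ and viewed, at most 10 in all, crops included, and the job is handed in when it is done.

Besides the shell and the picture viewer there is one more tool, called after "Call:" as name(argument=value, ...) on one line, values as JSON. carry_out: Moves the arm, as the interface text tells. Its arguments: {"type":"object","properties":{"deltas":{"type":"array","items":{"type":"array","items":{"type":"array","items":{"type":"number"}}}}},"required":["deltas"]}

```bash
mkdir -p pics; python3 - <<'E'
from rig import telemetry,capture,camera_info
import cv2,numpy as np
np.set_printoptions(precision=4,suppress=True)
for n in("scene","top"):
    im=capture(n); np.save(f"pics/{n}0.npy",im); cv2.imwrite(f"pics/{n}0.png",im[:,:,::-1])
    print(n,camera_info(n))
print(camera_info("wrist")); print(telemetry.read_state())
E
```

```text
scene {'mtx': array([[422.6933,   0.    , 315.2333],
       [  0.    , 422.6933, 188.8016],
       [  0.    ,   0.    ,   1.    ]]), 'k1': -0.06461288263651246, 'cam_to_world': array([[ 0.3799,  0.6798, -0.6273,  1.311 ],
       [ 0.925 , -0.2764,  0.2606, -0.2704],
       [ 0.0038, -0.6793, -0.7339,  0.9389],
       [ 0.    ,  0.    ,  0.    ,  1.    ]])}
top {'mtx': array([[449.416 ,   0.    , 316.5251],
       [  0.    , 449.416 , 203.8058],
       [  0.    ,   0.    ,   1.    ]]), 'k1': 0.0009964427448272365, 'cam_to_world': array([[-0.122 , -0.9696,  0.2123,  0.3306],
       [-0.9925,  0.1205, -0.02  ,  0.0404],
       [-0.0062, -0.2132, -0.977 ,  1.3366],
       [ 0.    ,  0.    ,  0.    ,  1.    ]])}
{'mtx': array([[283.6716,   0.    , 316.3417],
       [  0.    , 283.6716, 200.4973],
       [  0.    ,   0.    ,   1.    ]]), 'k1': -0.012779254825608363, 'T_tool_cam': array([[-0.002 , -0.9685, -0.249 ,  0.0684],
       [ 1.    , -0.0018, -0.0009,  0.001 ],
       [ 0.0004, -0.249 ,  0.9685, -0.1922],
       [ 0.    ,  0.    ,  0.    ,  1.    ]])}
{'time_s': 0.1, 'joint_positions': array([ 54.4029,  30.273 ,  82.1487,  -0.0023,  67.6893, -10.227 ]), 'qvel': array([-0.0381, -0.0907, -0.222 ,  0.0022,  0.0618, -0.0502]), 'tau': array([ -0.0005, -44.0986, -17.715 ,   0.0634,   0.0534,  -0.    ]), 'position': array([0.2673, 0.5641, 0.1922]), 'tcp_rot': array([[-0.9036,  0.4284, -0.0011],
       [ 0.4285,  0.9036, -0.0016],
       [ 0.0003, -0.0019, -1.    ]]), 'force': array([-0.5498,  0.2677, -0.1377]), 'moment': array([-0.0354, -0.0007, -0.0532]), 'grasp_force': 0.0, 'opening': 1.000297843275791}
```

View pics/top0.png

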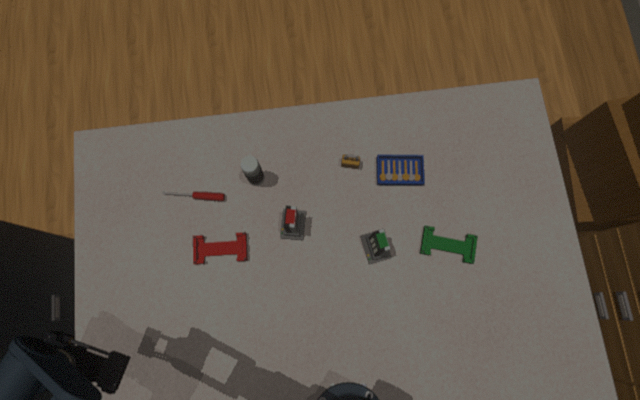

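View pics/scene0.png

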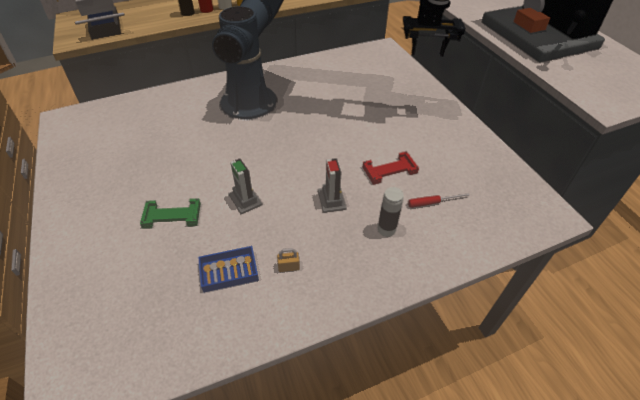

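The top view shows the green lock at (382,242), red lock at (291,222), green nest at (448,244) and red nest at (220,248). The spray can is at (253,170) and the padlock at (350,160). In the scene view the locks are at (242,190) and (333,185). Next I'll measure coarsely and zoom in to see which way the keypads face.

```bash
cat > h.py <<'E'
import numpy as np,cv2
from rig import telemetry,capture,camera_info
np.set_printoptions(precision=4,suppress=True)
def pose(n,st=None):
    ci=camera_info(n)
    if n!="wrist": return ci,ci["cam_to_world"]
    T=np.eye(4);T[:3,:3]=st["tcp_rot"];T[:3,3]=st["position"]
    return ci,T@ci["T_tool_cam"]
def rays(n,uv,st=None):
    ci,T=pose(n,st);uv=np.asarray(uv,float).reshape(-1,1,2)
    p=cv2.undistortPoints(uv,ci["mtx"],np.array([ci["k1"],0,0,0]))[:,0]
    return T[:3,3],np.c_[p,np.ones(len(p))]@T[:3,:3].T
def onplane(n,uv,z,st=None):
    o,d=rays(n,uv,st);return o+d*((z-o[2])/d[:,2])[:,None]
def mask(im,col):
    h=cv2.cvtColor(im,cv2.COLOR_RGB2HSV);H,S,V=[h[...,i].astype(int) for i in range(3)]
    m=((H<8)|(H>172)) if col=="red" else (H>45)&(H<80)
    return (m&(S>120)&(V>35)).astype(np.uint8)
def blobs(m,amin):
    n,l,s,c=cv2.connectedComponentsWithStats(m)
    return [(s[i,4],c[i],(l==i)) for i in range(1,n) if s[i,4]>amin]
def rect(P):  # min area rect of world pts: centre, long, short, yaw of long side deg
    (c,(w,h),a)=cv2.minAreaRect((P[:,:2]*1000).astype(np.float32))
    if w<h:w,h,a=h,w,a+90
    return np.array(c),w,h,(a+90)%180-90
E
python3 - <<'E'
from h import *
im=np.load("pics/top0.npy")
for col in("red","green"):
    for a,c,m in blobs(mask(im,col),25):
        v,u=np.nonzero(m);uv=np.c_[u,v]
        for z in(.02,.14): print(col,a,c,z,*rect(onplane("top",uv,z)))
sc=np.load("pics/scene0.npy")
cr=[im[195:270,270:340],im[215:290,345:415],sc[145:220,300:370],sc[145:220,210:280]]
cr=[cv2.resize(c,(350,290),interpolation=cv2.INTER_CUBIC) for c in cr]
o=np.vstack([np.hstack(cr[:2]),np.hstack(cr[2:])]);cv2.imwrite("pics/crop.png",o[:,:,::-1])
import rig;print([x for x in dir(rig.bot) if x[0]!='_'])
for n,uv in(("can",(255,182)),("padl",(350,165)),("tray",(400,170))):print(n,onplane("top",[uv],0.))
E
```

```text
red 217 [208.2396 195.7419] 0.02 [682.1866 336.1476] 94.84746551513672 22.206401824951172 78.74480438232422
red 217 [208.2396 195.7419] 0.14 [650.1428 309.1937] 86.20278930664062 20.182449340820312 78.74488830566406
red 131 [289.542  215.9389] 0.02 [591.3795  97.8042] 45.57774353027344 26.834209442138672 -6.3932952880859375
red 131 [289.542  215.9389] 0.14 [567.6122  92.5736] 41.423641204833984 24.388460159301758 -6.3932952880859375
red 982 [218.947  248.0896] 0.02 [520.5082 312.6323] 156.4886474609375 81.06744384765625 86.9412612915039
red 982 [218.947  248.0896] 0.14 [503.2002 287.8217] 142.22581481933594 73.67870330810547 86.94124603271484
green 843 [448.9478 244.5125] 0.02 [ 448.5705 -356.0793] 153.01657104492188 79.93372344970703 71.63241577148438
green 843 [448.9478 244.5125] 0.14 [ 437.8192 -319.9417] 139.0701904296875 72.64836120605469 71.63241577148438
green 98 [381.5306 239.9388] 0.02 [ 485.4174 -163.6104] 39.919647216796875 22.005117416381836 7.2820234298706055
green 98 [381.5306 239.9388] 0.14 [ 471.3078 -145.0149] 36.281272888183594 19.99951171875 7.282011985778809
['PlanningError', 'tcp_to_grasp']
can [[0.7126 0.1927 0.    ]]
padl [[ 0.7305 -0.105   0.    ]]
tray [[ 0.6954 -0.256   0.    ]]
```

View pics/crop.png

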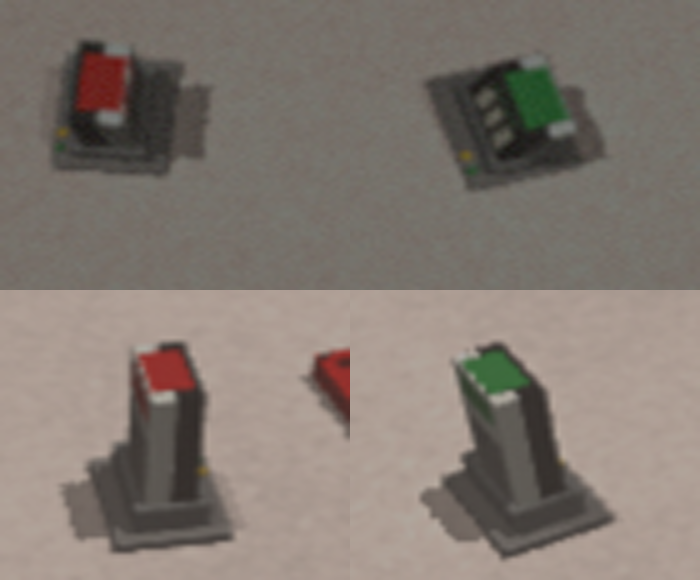

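Both keypads face about +y. That gives this plan:
- **Green:** grasp it across its width with the tool coming from the +y side, tilted 45°. Roll it 90° about the closing axis into its nest.
- **Red:** mirror this from the -y side.

I'll do green first, starting with a closer look.

```bash
cat >> h.py <<'E'
from scipy.spatial.transform import Rotation as Ro
def tool(yaw,tilt):  # x yaw (deg) when pointing down; tilt about tool y (deg): + swings z towards +x
    a=np.radians(yaw);x=np.array([np.cos(a),np.sin(a),0]);z=np.array([0,0,-1.]);t=np.radians(tilt)
    zz=np.cos(t)*z+np.sin(t)*x;xx=np.cos(t)*x-np.sin(t)*z
    return np.c_[xx,np.cross(zz,xx),zz]
def plan(p0,R0,p,R,n):  # n calls, straight; prints row values in the call's units
    rv=Ro.from_matrix(R0.T@R).as_rotvec()
    for i in range(n):
        Ri=R0@Ro.from_rotvec(rv*i/n).as_matrix()
        print(np.round(np.r_[Ri.T@(p-p0)/n/.15,np.degrees(rv)/n/360],4).tolist())
def go(p,R,n=1,st=None):
    st=st or telemetry.read_state();plan(np.array(st["position"]),np.array(st["tcp_rot"]),np.array(p),R,n)
E
python3 - <<'E'
from h import *
go([.60,-.18,.27],tool(110,0),5)
E
```

```text
[-0.8258, -0.7067, -0.1027, -0.0001, 0.0, 0.0248]
[-0.9255, -0.5699, -0.103, -0.0001, 0.0, 0.0248]
[-1.0027, -0.4194, -0.1033, -0.0001, 0.0, 0.0248]
[-1.0556, -0.2587, -0.1035, -0.0001, 0.0, 0.0248]
[-1.0829, -0.0917, -0.1037, -0.0001, 0.0, 0.0248]
```

Call:
carry_out(deltas=[[[-0.2, -0.18, -0.03, 0, 0, 0.006, -1], [-0.4, -0.36, -0.06, 0, 0, 0.012, -1], [-0.6, -0.5, -0.08, 0, 0, 0.018, -1], [-0.83, -0.71, -0.1, 0, 0, 0.025, -1], [-0.83, -0.71, -0.1, 0, 0, 0.025, -1], [-0.83, -0.71, -0.1, 0, 0, 0.025, -1], [-0.83, -0.71, -0.1, 0, 0, 0.025, -1], [-0.83, -0.71, -0.1, 0, 0, 0.025, -1], [-0.83, -0.71, -0.1, 0, 0, 0.025, -1], [-0.83, -0.71, -0.1, 0, 0, 0.025, -1]]])

```text
time_s: 0.93
position: [0.3339, 0.4163, 0.2078]
tcp_rot: [[-0.827, 0.563, -0.0], [0.563, 0.827, 0.0], [0.0, -0.0, -1.0]]
force: [-0.3, 1.1, 0.3]
opening: 1.002
grasp_force: 0.0
```

Call:
carry_out(deltas=[[[-0.1, -0.06, -0.01, 0, 0, 0.003, -1], [-0.2, -0.12, -0.02, 0, 0, 0.005, -1], [-0.3, -0.18, -0.03, 0, 0, 0.008, -1], [-0.4, -0.24, -0.04, 0, 0, 0.01, -1], [-0.5, -0.3, -0.05, 0, 0, 0.012, -1], [-0.6, -0.36, -0.06, 0, 0, 0.015, -1], [-0.7, -0.42, -0.07, 0, 0, 0.018, -1], [-0.8, -0.48, -0.08, 0, 0, 0.02, -1], [-0.9, -0.54, -0.09, 0, 0, 0.023, -1], [-0.93, -0.57, -0.1, 0, 0, 0.025, -1]]])

```text
time_s: 1.77
position: [0.4024, 0.2651, 0.2231]
tcp_rot: [[-0.726, 0.687, 0.001], [0.687, 0.726, -0.0], [-0.001, 0.0, -1.0]]
force: [-0.2, -0.2, 0.3]
opening: 0.999
grasp_force: 0.0
```

Call:
carry_out(deltas=[[[-0.1, -0.04, -0.01, 0, 0, 0.003, -1], [-0.2, -0.08, -0.02, 0, 0, 0.005, -1], [-0.3, -0.12, -0.03, 0, 0, 0.008, -1], [-0.4, -0.16, -0.04, 0, 0, 0.01, -1], [-0.5, -0.2, -0.05, 0, 0, 0.012, -1], [-0.6, -0.24, -0.06, 0, 0, 0.015, -1], [-0.7, -0.28, -0.07, 0, 0, 0.018, -1], [-0.8, -0.32, -0.08, 0, 0, 0.02, -1], [-0.9, -0.37, -0.09, 0, 0, 0.023, -1], [-1, -0.42, -0.1, 0, 0, 0.025, -1]]])

```text
time_s: 2.6
position: [0.4674, 0.1174, 0.2381]
tcp_rot: [[-0.611, 0.792, -0.0], [0.792, 0.611, 0.001], [0.0, 0.0, -1.0]]
force: [-0.0, 0.0, -0.6]
opening: 0.997
grasp_force: 0.0
```

```bash
python3 - <<'E'
from h import *
st=telemetry.read_state();im=capture("wrist");np.save("pics/wR.npy",im);np.save("pics/wR_st.npy",st,allow_pickle=True)
cv2.imwrite("pics/wR.png",im[:,:,::-1]);print(st["position"],st["joint_positions"],st["time_s"])
go([.60,-.18,.27],tool(110,0),3)
go([.60,-.18,.27],tool(110,0),2)
E
```

```text
[0.4674 0.1174 0.2381] [  0.7663  15.828   98.7836   0.0318  65.3948 -36.9113] 2.6
[-0.6968, -0.1692, -0.0682, 0.0, 0.0001, 0.0163]
[-0.7104, -0.0973, -0.0688, 0.0, 0.0001, 0.0163]
[-0.7165, -0.0243, -0.0695, 0.0, 0.0001, 0.0163]
[-1.0452, -0.2539, -0.1023, 0.0001, 0.0002, 0.0244]
[-1.0716, -0.0913, -0.1037, 0.0001, 0.0002, 0.0244]
```

View pics/wR.png

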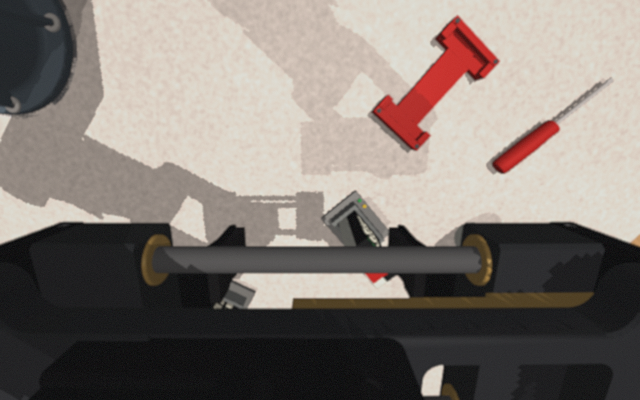

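The wrist picture shows the red nest at (435,85), the screwdriver at (545,135), and the red lock in its dock at (360,230), partly hidden by the gripper. The camera only sees the +x side of the tool. I'll go to viewpoints beyond the green lock and the green nest.

```bash
python3 - <<'E'
from h import *
st=np.load("pics/wR_st.npy",allow_pickle=True).item();im=np.load("pics/wR.npy")
for a,c,m in blobs(mask(im,"red"),80):
    v,u=np.nonzero(m);
    for z in(.0,.012,.024): print(a,c,z,*rect(onplane("wrist",np.c_[u,v],z,st)))
go([.50,-.30,.27],tool(110,0),3)
plan(np.array([.5,-.3,.27]),tool(110,0),np.array([.46,-.46,.27]),tool(110,0),1)
E
```

```text
5201 [436.8814  81.7241] 0.0 [524.2592 320.3205] 166.4530029296875 88.58473205566406 86.9223861694336
5201 [436.8814  81.7241] 0.012 [521.5138 316.1845] 161.8116912841797 86.11465454101562 86.92237091064453
5201 [436.8814  81.7241] 0.024 [518.7686 312.0486] 157.17031860351562 83.64456939697266 86.9223861694336
1174 [525.3714 146.4242] 0.0 [691.525  342.9326] 104.98812866210938 27.08363151550293 78.77668762207031
1174 [525.3714 146.4242] 0.012 [684.1157 338.1663] 102.06067657470703 26.32847785949707 78.77667236328125
1174 [525.3714 146.4242] 0.024 [676.7063 333.3998] 99.13324737548828 25.57327651977539 78.77667236328125
125 [375.712 275.816] 0.0 [655.1613  39.843 ] 35.548095703125 16.874887466430664 37.453643798828125
125 [375.712 275.816] 0.012 [648.7661  43.5277] 34.55698013305664 16.40435218811035 37.45283126831055
125 [375.712 275.816] 0.024 [642.3705  47.2124] 33.565765380859375 15.933788299560547 37.452186584472656
[-0.7727, -0.508, -0.0682, 0.0, 0.0001, 0.0163]
[-0.8204, -0.4265, -0.0688, 0.0, 0.0001, 0.0163]
[-0.8596, -0.3406, -0.0694, 0.0, 0.0001, 0.0163]
[-0.9111, -0.6154, 0.0, 0.0, 0.0, 0.0]
```

Call:
carry_out(deltas=[[[-0.2, -0.13, -0.02, 0, 0, 0.004, -1], [-0.4, -0.26, -0.04, 0, 0, 0.008, -1], [-0.6, -0.4, -0.06, 0, 0, 0.012, -1], [-0.77, -0.51, -0.07, 0, 0, 0.016, -1], [-0.77, -0.51, -0.07, 0, 0, 0.016, -1], [-0.77, -0.51, -0.07, 0, 0, 0.016, -1], [-0.77, -0.51, -0.07, 0, 0, 0.016, -1], [-0.77, -0.51, -0.07, 0, 0, 0.016, -1], [-0.77, -0.51, -0.07, 0, 0, 0.016, -1], [-0.77, -0.51, -0.07, 0, 0, 0.016, -1]]])

```text
time_s: 3.48
position: [0.477, -0.0199, 0.2485]
tcp_rot: [[-0.53, 0.848, -0.0], [0.848, 0.53, 0.0], [0.0, -0.0, -1.0]]
force: [0.3, 0.6, -0.5]
opening: 0.996
grasp_force: 0.0
```

Call:
carry_out(deltas=[[[-0.2, -0.11, -0.02, 0, 0, 0.004, -1], [-0.4, -0.22, -0.04, 0, 0, 0.008, -1], [-0.6, -0.33, -0.06, 0, 0, 0.012, -1], [-0.82, -0.43, -0.07, 0, 0, 0.016, -1], [-0.82, -0.43, -0.07, 0, 0, 0.016, -1], [-0.82, -0.43, -0.07, 0, 0, 0.016, -1], [-0.82, -0.43, -0.07, 0, 0, 0.016, -1], [-0.82, -0.43, -0.07, 0, 0, 0.016, -1], [-0.82, -0.43, -0.07, 0, 0, 0.016, -1], [-0.82, -0.43, -0.07, 0, 0, 0.016, -1]]])

```text
time_s: 4.32
position: [0.4872, -0.1584, 0.2591]
tcp_rot: [[-0.442, 0.897, -0.0], [0.897, 0.442, 0.0], [0.0, -0.0, -1.0]]
force: [0.0, 0.1, 0.0]
opening: 0.998
grasp_force: 0.0
```

Call:
carry_out(deltas=[[[-0.2, -0.08, -0.02, 0, 0, 0.004, -1], [-0.4, -0.16, -0.04, 0, 0, 0.008, -1], [-0.6, -0.24, -0.06, 0, 0, 0.012, -1], [-0.86, -0.34, -0.07, 0, 0, 0.016, -1], [-0.86, -0.34, -0.07, 0, 0, 0.016, -1], [-0.86, -0.34, -0.07, 0, 0, 0.016, -1], [-0.86, -0.34, -0.07, 0, 0, 0.016, -1], [-0.86, -0.34, -0.07, 0, 0, 0.016, -1], [-0.86, -0.34, -0.07, 0, 0, 0.016, -1], [-0.86, -0.34, -0.07, 0, 0, 0.016, -1]]])

```text
time_s: 5.15
position: [0.4984, -0.2966, 0.2697]
tcp_rot: [[-0.349, 0.937, -0.0], [0.937, 0.349, 0.0], [0.0, -0.0, -1.0]]
force: [-0.5, -0.0, 0.1]
opening: 0.998
grasp_force: 0.0
```

```bash
python3 - <<'E'
from h import *
st=telemetry.read_state();im=capture("wrist");np.save("pics/wL.npy",im);np.save("pics/wL_st.npy",st,allow_pickle=True)
cv2.imwrite("pics/wL.png",im[:,:,::-1]);print(st["position"],st["joint_positions"])
E
```

```text
[ 0.4984 -0.2966  0.2697] [-41.794   22.1795  83.2225   0.0041  74.6147 -62.2403]
```

Call:
carry_out(deltas=[[[-0.2, -0.13, 0, 0, 0, 0, -1], [-0.4, -0.27, 0, 0, 0, 0, -1], [-0.6, -0.4, 0, 0, 0, 0, -1], [-0.8, -0.53, 0, 0, 0, 0, -1], [-0.9, -0.6, 0, 0, 0, 0, -1], [-0.9, -0.6, 0, 0, 0, 0, -1], [-0.9, -0.6, 0, 0, 0, 0, -1], [-0.9, -0.6, 0, 0, 0, 0, -1], [-0.9, -0.6, 0, 0, 0, 0, -1], [-0.9, -0.6, 0, 0, 0, 0, -1]]])

```text
time_s: 6.03
position: [0.4616, -0.4541, 0.2698]
tcp_rot: [[-0.35, 0.937, 0.0], [0.937, 0.35, 0.0], [0.0, 0.0, -1.0]]
force: [1.1, 0.3, -0.8]
opening: 1.003
grasp_force: 0.0
```

```bash
python3 - <<'E'
from h import *
st=telemetry.read_state();im=capture("wrist");np.save("pics/wN.npy",im);np.save("pics/wN_st.npy",st,allow_pickle=True)
print(st["position"],st["joint_positions"])
a=np.load("pics/wL.npy");o=np.vstack([a[:300],im[:300]]);cv2.imwrite("pics/wLN.png",o[:,:,::-1])
for f,im,st in(("N",im,st),("L",a,np.load("pics/wL_st.npy",allow_pickle=True).item())):
  for ar,c,m in blobs(mask(im,"green"),80):
    v,u=np.nonzero(m);
    for z in(.012,.024,.14): print(f,ar,c,z,*rect(onplane("wrist",np.c_[u,v],z,st)))
E
```

```text
[ 0.4616 -0.4541  0.2698] [-54.4114  28.0119  73.2673   0.017   78.7401 -74.8801]
N 3645 [332.7616 106.3937] 0.012 [ 448.8081 -356.6925] 156.47166442871094 81.86463928222656 71.51335906982422
N 3645 [332.7616 106.3937] 0.024 [ 448.5074 -357.5726] 152.3001708984375 79.68213653564453 71.51335906982422
N 3645 [332.7616 106.3937] 0.14 [ 445.5994 -366.0807] 111.97557830810547 58.58465576171875 71.51333618164062
L 905 [342.0608  43.9867] 0.012 [ 468.9905 -109.7494] 55.86673355102539 31.81886100769043 9.472001075744629
L 905 [342.0608  43.9867] 0.024 [ 469.1345 -113.0143] 54.3768424987793 30.970291137695312 9.471983909606934
L 905 [342.0608  43.9867] 0.14 [ 470.5271 -144.5748] 39.97428894042969 22.767335891723633 9.472021102905273
L 2980 [274.743  195.7658] 0.012 [ 447.8129 -359.9943] 158.6853485107422 81.62439727783203 71.46046447753906
L 2980 [274.743  195.7658] 0.024 [ 448.5218 -356.5854] 154.45333862304688 79.44756317138672 71.4604721069336
L 2980 [274.743  195.7658] 0.14 [ 455.374  -323.6324] 113.54405975341797 58.404701232910156 71.46048736572266
```

View pics/wLN.png

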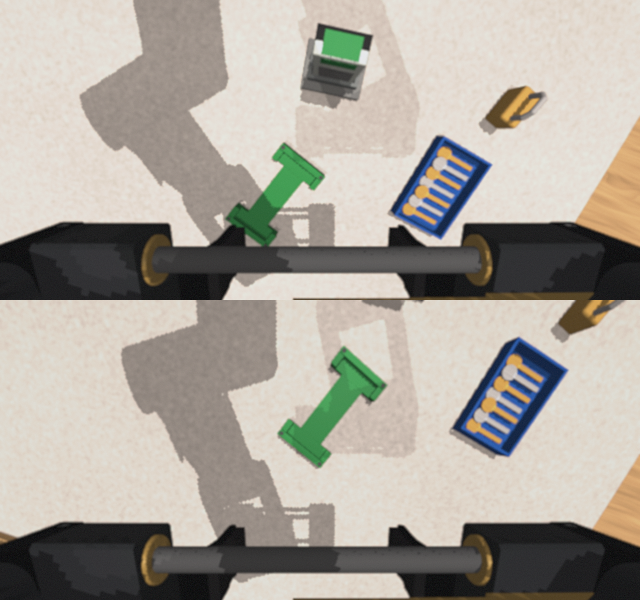

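The top half shows the green lock at (342,47) and green nest at (275,195). The bottom half shows the nest at (332,106), clear of the fingers. The nest estimates from three views agree within 1–2 mm: (0.4485,-0.357), yaw 71.5°. I'll zoom in on the lock for its exact yaw.

```bash
python3 - <<'E'
from h import *
a=np.load("pics/wL.npy")[10:115,285:395];cv2.imwrite("pics/z.png",cv2.resize(a,None,fx=5.5,fy=5.5,interpolation=cv2.INTER_CUBIC)[:,:,::-1])
E
```

```text
(no output)
```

View pics/z.png

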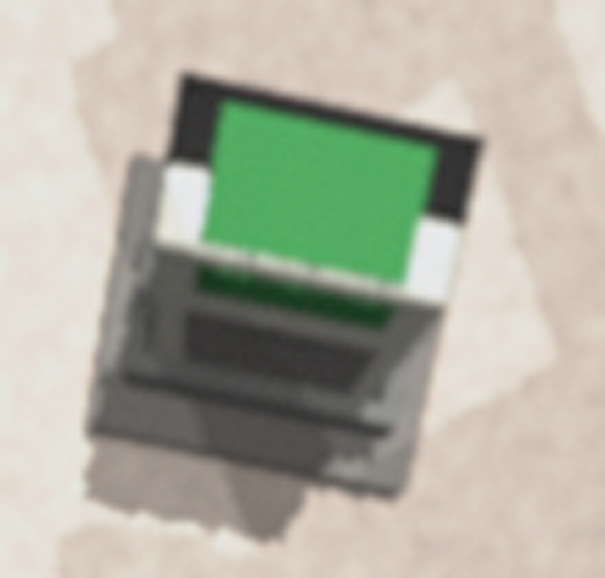

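Lock top corners in the crop are (183,75), (483,140), (447,303) and (158,243).

```bash
cat >> h.py <<'E'
def chain(wps,n):  # wps list of (p,R); n calls for each leg
    for i,k in enumerate(n):
        print("leg",i);plan(np.array(wps[i][0]),wps[i][1],np.array(wps[i+1][0]),wps[i+1][1],k)
def now():
    s=telemetry.read_state();return np.array(s["position"]),np.array(s["tcp_rot"])
E
python3 - <<'E'
from h import *
st=np.load("pics/wL_st.npy",allow_pickle=True).item()
uv=np.array([(183,75),(483,140),(447,303),(158,243)])/5.5+[284.6,9.6]
P=onplane("wrist",uv,.14,st)*1000;print(P[:,:2],P[:,:2].mean(0))
for i in range(4):
    d=P[(i+1)%4]-P[i];print(np.hypot(*d[:2]),np.degrees(np.arctan2(d[1],d[0])))
E
```

```text
[[ 440.2452 -135.011 ]
 [ 496.358  -125.706 ]
 [ 500.9041 -153.9699]
 [ 445.7378 -163.3074]] [ 470.8113 -144.4986]
56.879065877211545 9.415577593931141
28.627271390169216 -80.86242855603898
55.95101810363844 -170.39315147884412
28.82452875859276 100.98501224321414
```

```bash
python3 - <<'E'
from h import *
R=tool(99.6,-45);d=R[:,2];G=np.array([.4708,-.1445,.087])
T=G+.019*d;pre=T-.11*d
print(T,pre,d)
w=[now(),(np.array([.43,-.06,.27]),tool(105,-20)),(pre+[0,0,.03],R),(pre,R),(T,R)]
chain(w,[2,1,1,1])
E
```

```text
[ 0.473  -0.1577  0.0736] [ 0.4601 -0.0811  0.1513] [ 0.1179 -0.6972 -0.7071]
leg 0
[1.2682, 0.3609, -0.0002, 0.0013, -0.0278, 0.0075]
[1.2641, 0.3001, -0.2245, 0.0013, -0.0278, 0.0075]
leg 1
[0.026, 0.1573, 0.6195, 0.0081, -0.0694, 0.0128]
leg 2
[0.1414, 0.0, 0.1414, 0.0, 0.0, 0.0]
leg 3
[-0.0, 0.0, 0.7333, 0.0, 0.0, 0.0]
```

Call:
carry_out(deltas=[[[0.2, 0.06, 0, 0, -0.004, 0.001, -1], [0.4, 0.12, 0, 0, -0.008, 0.002, -1], [0.6, 0.18, 0, 0, -0.012, 0.004, -1], [0.85, 0.24, 0, 0, -0.018, 0.005, -1], [0.85, 0.24, 0, 0, -0.018, 0.005, -1], [0.85, 0.24, 0, 0, -0.018, 0.005, -1], [0.85, 0.24, 0, 0, -0.018, 0.005, -1], [0.85, 0.24, 0, 0, -0.018, 0.005, -1], [0.85, 0.24, 0, 0, -0.018, 0.005, -1], [0.85, 0.24, 0, 0, -0.018, 0.005, -1]]])

```text
time_s: 6.92
position: [0.4507, -0.3252, 0.2696]
tcp_rot: [[-0.315, 0.948, 0.038], [0.942, 0.317, -0.107], [-0.114, 0.002, -0.994]]
force: [0.6, 0.2, -0.5]
opening: 0.998
grasp_force: 0.0
```

Call:
carry_out(deltas=[[[0.2, 0.05, -0.02, 0, -0.004, 0.001, -1], [0.4, 0.11, -0.05, 0, -0.008, 0.002, -1], [0.6, 0.16, -0.07, 0, -0.012, 0.004, -1], [0.84, 0.22, -0.1, 0, -0.018, 0.005, -1], [0.84, 0.22, -0.1, 0, -0.018, 0.005, -1], [0.84, 0.22, -0.1, 0, -0.018, 0.005, -1], [0.84, 0.22, -0.1, 0, -0.018, 0.005, -1], [0.84, 0.22, -0.1, 0, -0.018, 0.005, -1], [0.84, 0.22, -0.1, 0, -0.018, 0.005, -1], [0.84, 0.22, -0.1, 0, -0.018, 0.005, -1]]])

```text
time_s: 7.75
position: [0.4414, -0.1945, 0.2703]
tcp_rot: [[-0.278, 0.958, 0.071], [0.934, 0.287, -0.213], [-0.224, 0.007, -0.975]]
force: [-0.2, -0.4, -0.1]
opening: 0.997
grasp_force: 0.0
```

Call:
carry_out(deltas=[[[0.2, 0.05, -0.05, 0, -0.004, 0.001, -1], [0.4, 0.1, -0.1, 0, -0.008, 0.002, -1], [0.6, 0.15, -0.15, 0, -0.012, 0.004, -1], [0.83, 0.2, -0.2, 0, -0.018, 0.005, -1], [0.83, 0.2, -0.2, 0, -0.018, 0.005, -1], [0.83, 0.2, -0.2, 0, -0.018, 0.005, -1], [0.83, 0.2, -0.2, 0, -0.018, 0.005, -1], [0.83, 0.2, -0.2, 0, -0.018, 0.005, -1], [0.83, 0.2, -0.2, 0, -0.018, 0.005, -1], [0.83, 0.2, -0.2, 0, -0.018, 0.005, -1]]])

```text
time_s: 8.58
position: [0.4331, -0.0634, 0.2719]
tcp_rot: [[-0.237, 0.966, 0.1], [0.913, 0.256, -0.317], [-0.332, 0.016, -0.943]]
force: [0.1, -0.9, -0.5]
opening: 1.002
grasp_force: 0.0
```

```bash
python3 - <<'E'
from h import *
R=tool(99.6,-45);d=R[:,2];G=np.array([.4708,-.1445,.087])
T=G+.019*d;pre=T-.11*d
print(telemetry.read_state()["joint_positions"])
chain([now(),(pre+[0,0,.03],R)],[1])
E
```

```text
[ -9.9008   7.788  107.2276 -20.5158  57.5054 -14.6222]
leg 0
[0.0508, 0.134, 0.6243, 0.01, -0.0711, 0.0111]
```

Call:
carry_out(deltas=[[[0.01, 0.03, 0.15, 0.002, -0.017, 0.003, -1], [0.02, 0.06, 0.3, 0.005, -0.035, 0.006, -1], [0.04, 0.1, 0.45, 0.008, -0.053, 0.009, -1], [0.05, 0.134, 0.624, 0.01, -0.071, 0.011, -1], [0.05, 0.134, 0.624, 0.01, -0.071, 0.011, -1], [0.05, 0.134, 0.624, 0.01, -0.071, 0.011, -1], [0.05, 0.134, 0.624, 0.01, -0.071, 0.011, -1], [0.05, 0.134, 0.624, 0.01, -0.071, 0.011, -1], [0.05, 0.134, 0.624, 0.01, -0.071, 0.011, -1], [0.05, 0.134, 0.624, 0.01, -0.071, 0.011, -1]]])

```text
time_s: 9.42
position: [0.4606, -0.0801, 0.1833]
tcp_rot: [[-0.117, 0.986, 0.122], [0.698, 0.169, -0.696], [-0.706, 0.003, -0.708]]
force: [-0.5, 0.1, 0.6]
opening: 1.005
grasp_force: 0.0
```

```bash
python3 - <<'E'
from h import *
R=tool(99.6,-45);d=R[:,2];G=np.array([.4708,-.1445,.087])
T=G+.019*d;pre=T-.11*d
print(telemetry.read_state()["joint_positions"],R)
chain([now(),(pre,R),(T,R)],[1,1])
E
```

```text
[  5.6282  27.571  113.0026 -59.868   54.5205  39.2233] [[-0.1179  0.986   0.1179]
 [ 0.6972  0.1668 -0.6972]
 [-0.7071  0.     -0.7071]]
leg 0
[0.1463, -0.005, 0.1545, 0.0006, -0.0002, -0.0001]
leg 1
[-0.0, 0.0, 0.7333, 0.0, 0.0, 0.0]
```

Call:
carry_out(deltas=[[[0.07, 0, 0.08, 0, 0, 0, -1], [0.146, -0.005, 0.155, 0, 0, 0, -1], [0.146, -0.005, 0.25, 0, 0, 0, -1], [0.146, -0.005, 0.35, 0, 0, 0, -1], [0.146, -0.005, 0.45, 0, 0, 0, -1], [0.146, -0.005, 0.55, 0, 0, 0, -1], [0.146, -0.005, 0.65, 0, 0, 0, -1], [0.146, -0.005, 0.75, 0, 0, 0, -1], [0.146, -0.005, 0.82, 0, 0, 0, -1], [0.146, -0.005, 0.888, 0, 0, 0, -1]]])

```text
time_s: 10.25
position: [0.4737, -0.1578, 0.0733]
tcp_rot: [[-0.118, 0.986, 0.12], [0.698, 0.168, -0.696], [-0.707, 0.002, -0.708]]
force: [-0.6, 0.5, 0.2]
opening: 0.999
grasp_force: 0.0
```

Call:
carry_out(deltas=[[[0, 0, 0, 0, 0, 0, 1], [0, 0, 0, 0, 0, 0, 1], [0, 0, 0, 0, 0, 0, 1], [0, 0, 0, 0, 0, 0, 1], [0, 0, 0, 0, 0, 0, 1], [0, 0, 0, 0, 0, 0, 1], [0, 0, 0, 0, 0, 0, 1], [0, 0, 0, 0, 0, 0, 1], [0, 0, 0, 0, 0, 0, 1], [0, 0, 0, 0, 0, 0, 1]]])

```text
time_s: 11.08
position: [0.4732, -0.1566, 0.0728]
tcp_rot: [[-0.121, 0.985, 0.12], [0.697, 0.17, -0.697], [-0.707, -0.001, -0.707]]
force: [-1.2, 0.9, 5.4]
opening: 0.662
grasp_force: 30.0
```

```bash
python3 - <<'E'
from h import *
print(telemetry.read_state())
im=capture("top");im2=capture("scene")
o=np.hstack([cv2.resize(im[190:290,320:430],(400,364)),cv2.resize(im2[120:220,190:300],(400,364))]);cv2.imwrite("pics/g.png",o[:,:,::-1])
E
```

```text
{'time_s': 11.0833, 'joint_positions': array([ -4.5501,  41.3061, 117.1828, -81.9656,  43.8009,  59.0406]), 'qvel': array([ 0.0485, -0.0569, -0.0457, -0.0852, -0.0602,  0.0257]), 'tau': array([ -0.6812, -34.4863,  -2.7476,  -0.7174,   1.4023,  -0.1044]), 'position': array([ 0.4732, -0.1566,  0.0728]), 'tcp_rot': array([[-0.1209,  0.9854,  0.1197],
       [ 0.6965,  0.1702, -0.6971],
       [-0.7073, -0.0009, -0.707 ]]), 'force': array([-1.2307,  0.9174,  5.3659]), 'moment': array([-0.0992, -0.0358, -0.0366]), 'grasp_force': 29.968509525060654, 'opening': 0.6621111768977572}
```

View pics/g.png

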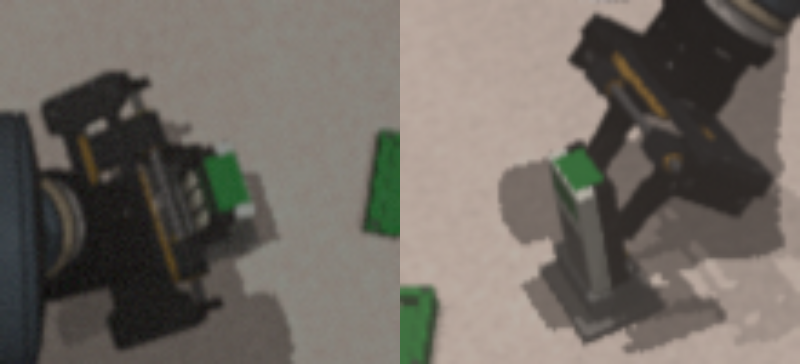

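Green is gripped (58 mm opening, 30 N). I'll lift straight out of the dock.

Call:
carry_out(deltas=[[[-0.02, 0, -0.02, 0, 0, 0, 1], [-0.05, 0, -0.05, 0, 0, 0, 1], [-0.09, 0, -0.09, 0, 0, 0, 1], [-0.13, 0, -0.13, 0, 0, 0, 1], [-0.18, 0, -0.18, 0, 0, 0, 1], [-0.23, 0, -0.23, 0, 0, 0, 1], [-0.28, 0, -0.28, 0, 0, 0, 1], [-0.34, 0, -0.34, 0, 0, 0, 1], [-0.4, 0, -0.4, 0, 0, 0, 1], [-0.45, 0, -0.45, 0, 0, 0, 1]]])

```text
time_s: 12.02
position: [0.4728, -0.1562, 0.168]
tcp_rot: [[-0.121, 0.985, 0.119], [0.699, 0.17, -0.695], [-0.705, -0.001, -0.709]]
force: [-0.5, 0.1, -2.4]
opening: 0.661
grasp_force: 30.0
```

```bash
python3 - <<'E'
from h import *
s=telemetry.read_state();print(s["joint_positions"],s["opening"])
R=tool(71.5,45);d=R[:,2];z=np.array([np.cos(np.radians(-108.5)),np.sin(np.radians(-108.5)),0])
C=np.array([.4485,-.357,.027]);T=C+.012*z+.019*d
print(T)
chain([now(),(T+[0,0,.10],R)],[3])
E
```

```text
[ -4.588   28.9847 114.6315 -67.6759  47.605   38.7896] 0.6610237954090014
[ 0.449  -0.3556  0.0136]
leg 0
[-0.2181, -0.1273, 0.3875, -0.0001, 0.0813, 0.029]
[-0.3973, -0.07, 0.2262, -0.0001, 0.0813, 0.029]
[-0.4624, 0.0103, 0.0009, -0.0001, 0.0813, 0.029]
```

Call:
carry_out(deltas=[[[-0.02, -0.013, 0.039, 0, 0.008, 0.003, 1], [-0.044, -0.026, 0.078, 0, 0.016, 0.006, 1], [-0.066, -0.039, 0.117, 0, 0.024, 0.009, 1], [-0.088, -0.052, 0.156, 0, 0.032, 0.012, 1], [-0.11, -0.064, 0.195, 0, 0.041, 0.015, 1], [-0.132, -0.077, 0.234, 0, 0.049, 0.017, 1], [-0.154, -0.09, 0.273, 0, 0.057, 0.02, 1], [-0.176, -0.102, 0.31, 0, 0.065, 0.023, 1], [-0.198, -0.115, 0.35, 0, 0.073, 0.026, 1], [-0.218, -0.127, 0.388, 0, 0.081, 0.029, 1]]])

```text
time_s: 12.85
position: [0.4645, -0.2228, 0.1493]
tcp_rot: [[0.009, 0.996, 0.089], [0.966, 0.014, -0.259], [-0.259, 0.089, -0.962]]
force: [-0.2, 0.2, -2.9]
opening: 0.66
grasp_force: 30.0
```

Call:
carry_out(deltas=[[[-0.04, -0.007, 0.023, 0, 0.008, 0.003, 1], [-0.08, -0.014, 0.046, 0, 0.016, 0.006, 1], [-0.12, -0.021, 0.068, 0, 0.024, 0.009, 1], [-0.16, -0.028, 0.09, 0, 0.032, 0.012, 1], [-0.2, -0.035, 0.113, 0, 0.041, 0.015, 1], [-0.24, -0.042, 0.136, 0, 0.049, 0.017, 1], [-0.28, -0.049, 0.158, 0, 0.057, 0.02, 1], [-0.32, -0.056, 0.18, 0, 0.065, 0.023, 1], [-0.36, -0.063, 0.204, 0, 0.073, 0.026, 1], [-0.397, -0.07, 0.226, 0, 0.081, 0.029, 1]]])

```text
time_s: 13.68
position: [0.4569, -0.2897, 0.1316]
tcp_rot: [[0.137, 0.982, 0.129], [0.956, -0.165, 0.242], [0.258, 0.09, -0.962]]
force: [0.3, 0.3, -2.7]
opening: 0.663
grasp_force: 30.0
```

Call:
carry_out(deltas=[[[-0.046, 0, 0, 0, 0.008, 0.003, 1], [-0.092, 0, 0, 0, 0.016, 0.006, 1], [-0.138, 0, 0, 0, 0.024, 0.009, 1], [-0.185, 0, 0, 0, 0.032, 0.012, 1], [-0.23, 0, 0, 0, 0.041, 0.015, 1], [-0.277, 0, 0, 0, 0.049, 0.017, 1], [-0.324, 0, 0, 0, 0.057, 0.02, 1], [-0.37, 0.005, 0, 0, 0.065, 0.023, 1], [-0.416, 0.01, 0, 0, 0.073, 0.026, 1], [-0.462, 0.01, 0, 0, 0.081, 0.029, 1]]])

```text
time_s: 14.52
position: [0.4491, -0.3569, 0.1135]
tcp_rot: [[0.225, 0.948, 0.223], [0.676, -0.317, 0.665], [0.702, 0.001, -0.712]]
force: [-0.1, 1.2, -2.4]
opening: 0.663
grasp_force: 30.0
```

```bash
cat >> h.py <<'E'
def gplace(dz=0,C=(.4485,-.357,.027)):
    R=tool(71.5,45);d=R[:,2];z=np.array([np.cos(np.radians(-108.5)),np.sin(np.radians(-108.5)),0])
    return np.array(C)+.012*z+.019*d+[0,0,dz],R
E
python3 - <<'E'
from h import *
s=telemetry.read_state();print(s["joint_positions"],s["force"])
chain([now(),gplace(.03),gplace(0)],[1,1])
im=capture("wrist");im2=capture("scene");im3=capture("top")
o=np.vstack([np.hstack([cv2.resize(im2[150:250,110:230],(400,333)),cv2.resize(im3[200:300,390:510],(400,333))]),cv2.resize(im,(800,500))[:267]])
cv2.imwrite("pics/p.png",o[:,:,::-1])
E
```

```text
[-66.4101  47.1207  78.8021  28.1007  90.2032 -57.1593] [-0.0574  1.1823 -2.3836]
leg 0
[-0.3219, -0.0043, 0.3375, 0.0001, 0.0012, 0.0001]
leg 1
[-0.1414, 0.0, 0.1414, 0.0, 0.0, 0.0]
```

View pics/p.png

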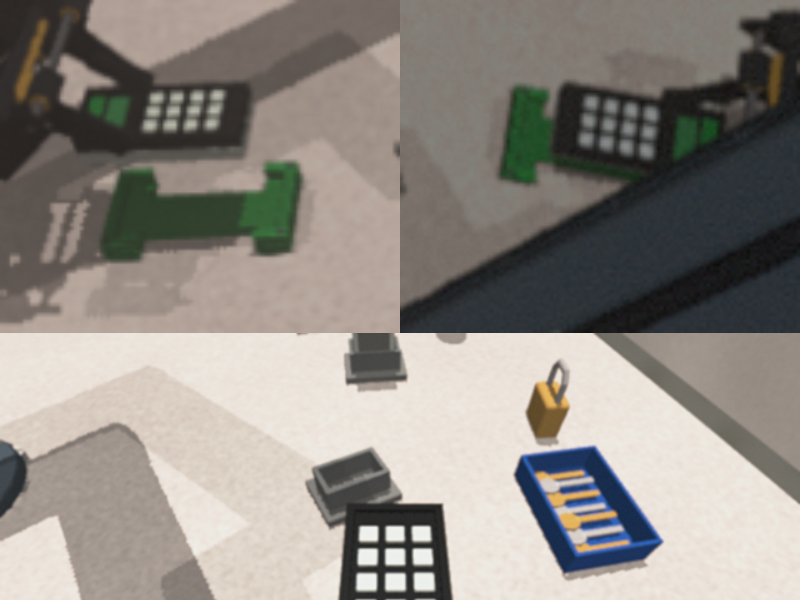

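Green is held level over its nest, keypad up. I'll lower it in stages and watch the force.

Call:
carry_out(deltas=[[[-0.04, 0, 0.04, 0, 0, 0, 1], [-0.09, 0, 0.09, 0, 0, 0, 1], [-0.14, 0, 0.14, 0, 0.001, 0, 1], [-0.19, -0.004, 0.2, 0, 0.001, 0, 1], [-0.24, -0.004, 0.25, 0, 0.001, 0, 1], [-0.28, -0.004, 0.3, 0, 0.001, 0, 1], [-0.33, -0.004, 0.345, 0, 0.001, 0, 1], [-0.37, -0.004, 0.385, 0, 0.001, 0, 1], [-0.388, -0.004, 0.403, 0, 0.001, 0, 1], [-0.388, -0.004, 0.403, 0, 0.001, 0, 1]]])

```text
time_s: 15.5
position: [0.4488, -0.3547, 0.029]
tcp_rot: [[0.225, 0.948, 0.224], [0.671, -0.317, 0.67], [0.707, -0.001, -0.708]]
force: [-0.2, -0.3, -2.5]
opening: 0.66
grasp_force: 30.0
```

```bash
python3 - <<'E'
from h import *
s=telemetry.read_state();print(s["force"],s["moment"])
chain([now(),gplace(0)],[1])
E
```

```text
[-0.1952 -0.2619 -2.4914] [-0.875   0.317   0.0808]
leg 0
[-0.0766, 0.0032, 0.0687, -0.0001, 0.0001, -0.0001]
```

Call:
carry_out(deltas=[[[-0.012, 0.002, 0.005, 0, 0, 0, 1], [-0.018, 0.003, 0.01, 0, 0, 0, 1], [-0.024, 0.003, 0.017, 0, 0, 0, 1], [-0.03, 0.003, 0.023, 0, 0, 0, 1], [-0.036, 0.003, 0.029, 0, 0, 0, 1], [-0.042, 0.003, 0.035, 0, 0, 0, 1], [-0.048, 0.003, 0.041, 0, 0, 0, 1], [-0.054, 0.003, 0.047, 0, 0, 0, 1], [-0.06, 0.003, 0.053, 0, 0, 0, 1], [-0.064, 0.003, 0.057, 0, 0, 0, 1]]])

```text
time_s: 16.33
position: [0.4493, -0.356, 0.0172]
tcp_rot: [[0.224, 0.948, 0.224], [0.672, -0.317, 0.669], [0.706, 0.0, -0.708]]
force: [0.3, -0.5, -1.8]
opening: 0.659
grasp_force: 30.0
```

```bash
python3 - <<'E'
from h import *
s=telemetry.read_state();print(s["force"],s["moment"],s["position"])
chain([now(),gplace(0)],[1])
im2=capture("scene");im=capture("wrist")
o=np.hstack([cv2.resize(im2[160:250,110:230],(400,300)),cv2.resize(im[100:300],(400,300))]);cv2.imwrite("pics/q.png",o[:,:,::-1])
E
```

```text
[ 0.3213 -0.5182 -1.8255] [-0.8487  0.345   0.0267] [ 0.4493 -0.356   0.0172]
leg 0
[-0.0158, -0.0026, 0.018, 0.0001, 0.0003, 0.0001]
```

It's already below the lug tops with no contact force. I'll go down until it touches the floor.

Call:
carry_out(deltas=[[[-0.003, 0, 0.003, 0, 0, 0, 1], [-0.006, 0, 0.006, 0, 0, 0, 1], [-0.009, 0, 0.009, 0, 0, 0, 1], [-0.011, 0, 0.011, 0, 0, 0, 1], [-0.013, 0, 0.013, 0, 0, 0, 1], [-0.015, 0, 0.015, 0, 0, 0, 1], [-0.017, 0, 0.017, 0, 0, 0, 1], [-0.018, 0, 0.018, 0, 0, 0, 1], [-0.018, 0, 0.018, 0, 0, 0, 1], [-0.018, 0, 0.018, 0, 0, 0, 1]]])

```text
time_s: 17.27
position: [0.4493, -0.356, 0.0164]
tcp_rot: [[0.223, 0.948, 0.226], [0.67, -0.317, 0.671], [0.708, 0.002, -0.706]]
force: [-4.1, -1.6, 9.7]
opening: 0.66
grasp_force: 29.9
```

Contact is 12 N at the expected floor height, within the calibration error. I'll ease off, open, and back out along the fingers.

Call:
carry_out(deltas=[[[0.006, 0, -0.006, 0, 0, 0, 1], [0.01, 0, -0.01, 0, 0, 0, 1], [0.01, 0, -0.01, 0, 0, 0, 0.2], [0.01, 0, -0.01, 0, 0, 0, 0], [0.01, 0, -0.01, 0, 0, 0, -0.5], [0.01, 0, -0.01, 0, 0, 0, -1], [0.01, 0, -0.01, 0, 0, 0, -1], [0.01, 0, -0.01, 0, 0, 0, -1], [0.01, 0, -0.01, 0, 0, 0, -1], [0.01, 0, -0.01, 0, 0, 0, -1]]])

```text
time_s: 18.1
position: [0.4493, -0.3559, 0.0153]
tcp_rot: [[0.225, 0.948, 0.224], [0.672, -0.317, 0.669], [0.706, 0.0, -0.708]]
force: [0.7, -0.7, -1.1]
opening: 0.977
grasp_force: 0.0
```

Call:
carry_out(deltas=[[[0, 0, -0.05, 0, 0, 0, -1], [0, 0, -0.12, 0, 0, 0, -1], [0, 0, -0.2, 0, 0, 0, -1], [0, 0, -0.3, 0, 0, 0, -1], [0, 0, -0.4, 0, 0, 0, -1], [0, 0, -0.5, 0, 0, 0, -1], [0, 0, -0.6, 0, 0, 0, -1], [0, 0, -0.7, 0, 0, 0, -1], [0, 0, -0.8, 0, 0, 0, -1], [0, 0, -0.9, 0, 0, 0, -1]]])

```text
time_s: 18.93
position: [0.4184, -0.4482, 0.113]
tcp_rot: [[0.225, 0.948, 0.225], [0.673, -0.318, 0.668], [0.705, 0.002, -0.71]]
force: [-0.0, 0.1, -0.1]
opening: 0.999
grasp_force: 0.0
```

```bash
python3 - <<'E'
from h import *
s=telemetry.read_state();print(s["position"],s["joint_positions"])
im2=capture("scene");im=capture("wrist");im3=capture("top")
st=telemetry.read_state()
np.save("pics/wG.npy",im)
o=np.vstack([np.hstack([cv2.resize(im2[165:255,115:235],(400,300)),cv2.resize(im3[200:290,390:510],(400,300))]),cv2.resize(im[:240],(800,300))]);cv2.imwrite("pics/q.png",o[:,:,::-1])
E
```

```text
[ 0.4184 -0.4482  0.113 ] [-71.4166  51.3973  67.7446  25.5123  98.3041 -57.857 ]
```

View pics/q.png

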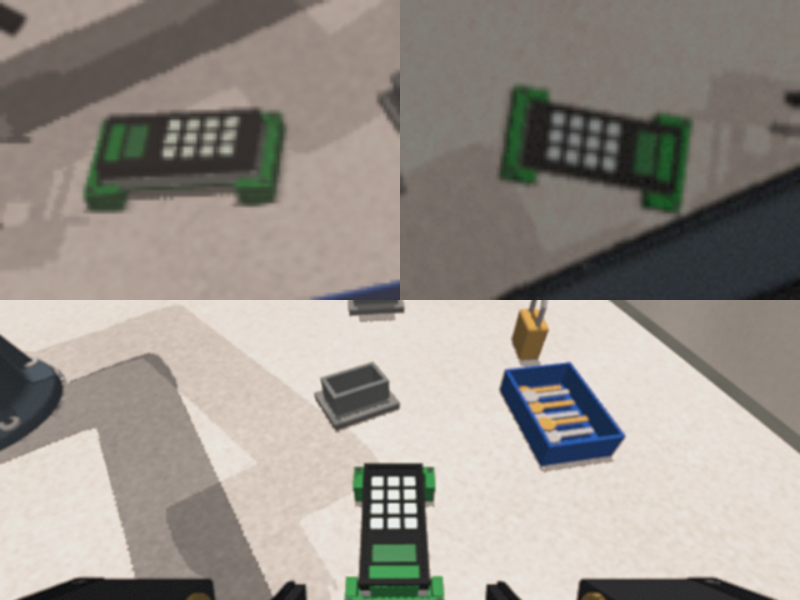

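The picture shows the green lock seated in its nest, keypad up, at (595,145) in the top inset, centred to about 1–2 mm. Now I'll go to a viewpoint for the red lock.

```bash
python3 - <<'E'
from h import *
chain([now(),(np.array([.53,-.08,.27]),tool(84,0))],[3])
E
```

```text
leg 0
[0.854, -0.0257, 0.3526, 0.0047, -0.0412, -0.011]
[0.9152, 0.0429, 0.122, 0.0047, -0.0412, -0.011]
[0.9106, 0.1064, -0.118, 0.0047, -0.0412, -0.011]
```

Call:
carry_out(deltas=[[[0.21, -0.01, 0.09, 0.001, -0.01, -0.003, -1], [0.43, -0.01, 0.18, 0.002, -0.02, -0.006, -1], [0.64, -0.02, 0.26, 0.004, -0.03, -0.009, -1], [0.85, -0.026, 0.35, 0.005, -0.041, -0.011, -1], [0.85, -0.026, 0.35, 0.005, -0.041, -0.011, -1], [0.85, -0.026, 0.35, 0.005, -0.041, -0.011, -1], [0.85, -0.026, 0.35, 0.005, -0.041, -0.011, -1], [0.85, -0.026, 0.35, 0.005, -0.041, -0.011, -1], [0.85, -0.026, 0.35, 0.005, -0.041, -0.011, -1], [0.85, -0.026, 0.35, 0.005, -0.041, -0.011, -1]]])

```text
time_s: 19.92
position: [0.4551, -0.3255, 0.163]
tcp_rot: [[0.207, 0.968, 0.139], [0.84, -0.249, 0.483], [0.502, 0.017, -0.865]]
force: [1.0, 0.4, -0.1]
opening: 0.998
grasp_force: 0.0
```

Call:
carry_out(deltas=[[[0.23, 0.01, 0.03, 0.001, -0.01, -0.003, -1], [0.46, 0.02, 0.06, 0.002, -0.02, -0.006, -1], [0.69, 0.03, 0.09, 0.004, -0.03, -0.009, -1], [0.915, 0.043, 0.12, 0.005, -0.041, -0.011, -1], [0.915, 0.043, 0.12, 0.005, -0.041, -0.011, -1], [0.915, 0.043, 0.12, 0.005, -0.041, -0.011, -1], [0.915, 0.043, 0.12, 0.005, -0.041, -0.011, -1], [0.915, 0.043, 0.12, 0.005, -0.041, -0.011, -1], [0.915, 0.043, 0.12, 0.005, -0.041, -0.011, -1], [0.915, 0.043, 0.12, 0.005, -0.041, -0.011, -1]]])

```text
time_s: 20.75
position: [0.4919, -0.2035, 0.2164]
tcp_rot: [[0.166, 0.984, 0.06], [0.95, -0.176, 0.257], [0.264, 0.014, -0.964]]
force: [-0.0, 0.3, -0.7]
opening: 1.0
grasp_force: 0.0
```

Call:
carry_out(deltas=[[[0.23, 0.03, -0.03, 0.001, -0.01, -0.003, -1], [0.46, 0.05, -0.06, 0.002, -0.02, -0.006, -1], [0.69, 0.08, -0.09, 0.004, -0.03, -0.009, -1], [0.91, 0.106, -0.12, 0.005, -0.041, -0.011, -1], [0.91, 0.106, -0.12, 0.005, -0.041, -0.011, -1], [0.91, 0.106, -0.12, 0.005, -0.041, -0.011, -1], [0.91, 0.106, -0.12, 0.005, -0.041, -0.011, -1], [0.91, 0.106, -0.12, 0.005, -0.041, -0.011, -1], [0.91, 0.106, -0.12, 0.005, -0.041, -0.011, -1], [0.91, 0.106, -0.12, 0.005, -0.041, -0.011, -1]]])

```text
time_s: 21.58
position: [0.5287, -0.0814, 0.2701]
tcp_rot: [[0.105, 0.994, -0.007], [0.994, -0.104, 0.009], [0.008, -0.008, -1.0]]
force: [0.4, -0.4, 0.1]
opening: 1.004
grasp_force: 0.0
```

```bash
python3 - <<'E'
from h import *
st=telemetry.read_state();im=capture("wrist");np.save("pics/wRL.npy",im);np.save("pics/wRL_st.npy",st,allow_pickle=True)
print(st["position"],st["joint_positions"])
for ar,c,m in blobs(mask(im,"red"),80):
    v,u=np.nonzero(m);
    for z in(.024,.14): print(ar,c,z,*rect(onplane("wrist",np.c_[u,v],z,st)))
    if 300<ar<1500 and c[1]<200: cc=c.astype(int)
try:
    u,v=cc;u0,v0=max(u-50,0),max(v-40,0);print(u0,v0)
    cv2.imwrite("pics/zr.png",cv2.resize(im[v0:v0+105,u0:u0+110],None,fx=5.5,fy=5.5,interpolation=cv2.INTER_CUBIC)[:,:,::-1])
except NameError: pass
E
```

```text
[ 0.5287 -0.0814  0.2701] [-20.951   18.5292  88.9757   0.3677  73.0528 -15.0622]
1065 [335.492   18.8958] 0.024 [576.0316 131.2209] 56.86320495605469 33.555992126464844 -11.719558715820312
1065 [335.492   18.8958] 0.14 [565.6061  92.6286] 41.835941314697266 24.68813705444336 -11.719551086425781
207 [332.9565  40.8696] 0.024 [570.3427 104.3838] 49.393882751464844 7.61091947555542 -12.405555725097656
207 [332.9565  40.8696] 0.14 [561.4207  72.8838] 36.34049606323242 5.599571704864502 -12.405555725097656
285 0
```

Tag and strip edges put the red lock at (0.566, 0.0926), keypad yaw 78°. Planning the grasp.

```bash
cat >> h.py <<'E'
def rpick(back=0,up=0):
    R=tool(78.1,45);d=R[:,2];return np.array([.5663,.0926,.087])+(.019-back)*d+[0,0,up],R
def rplace(dz=0,C=(.5195,.312,.027)):
    R=tool(86.9,-45);d=R[:,2];a=np.radians(86.9);z=np.array([np.cos(a),np.sin(a),0])
    return np.array(C)+.012*z+.019*d+[0,0,dz],R
E
python3 - <<'E'
from h import *
print(rpick()[0],rpick(.11)[0])
chain([now(),rpick(.11,.03),rpick(.11),rpick()],[1,1,1])
E
```

```text
[0.5691 0.1057 0.0736] [0.553  0.0296 0.1513]
leg 0
[0.7463, 0.0883, 0.5984, -0.0077, 0.1236, 0.0151]
leg 1
[-0.1414, 0.0, 0.1414, 0.0, 0.0, 0.0]
leg 2
[0.0, -0.0, 0.7333, 0.0, 0.0, 0.0]
```

Call:
carry_out(deltas=[[[0.09, 0.01, 0.07, -0.001, 0.016, 0.002, -1], [0.19, 0.02, 0.15, -0.002, 0.031, 0.004, -1], [0.28, 0.03, 0.22, -0.003, 0.047, 0.006, -1], [0.37, 0.045, 0.3, -0.004, 0.062, 0.008, -1], [0.47, 0.055, 0.37, -0.005, 0.077, 0.01, -1], [0.56, 0.066, 0.45, -0.006, 0.093, 0.012, -1], [0.65, 0.077, 0.52, -0.007, 0.108, 0.013, -1], [0.746, 0.088, 0.598, -0.008, 0.124, 0.015, -1], [0.746, 0.088, 0.598, -0.008, 0.124, 0.015, -1], [0.746, 0.088, 0.598, -0.008, 0.124, 0.015, -1]]])

```text
time_s: 22.47
position: [0.5526, 0.0302, 0.1806]
tcp_rot: [[0.146, 0.979, 0.145], [0.691, -0.205, 0.694], [0.709, -0.001, -0.706]]
force: [0.4, -0.2, 0.5]
opening: 0.999
grasp_force: 0.0
```

```bash
python3 - <<'E'
from h import *
print(telemetry.read_state()["joint_positions"])
chain([now(),rpick(.11),rpick()],[1,1])
E
```

```text
[-33.6501  33.128   99.6144  43.3259  73.4226 -44.5892]
leg 0
[-0.1401, 0.004, 0.1357, -0.0002, -0.0003, -0.0]
leg 1
[0.0, -0.0, 0.7333, 0.0, 0.0, 0.0]
```

Call:
carry_out(deltas=[[[-0.07, 0, 0.07, 0, 0, 0, -1], [-0.14, 0.004, 0.136, 0, 0, 0, -1], [-0.14, 0.004, 0.23, 0, 0, 0, -1], [-0.14, 0.004, 0.33, 0, 0, 0, -1], [-0.14, 0.004, 0.43, 0, 0, 0, -1], [-0.14, 0.004, 0.53, 0, 0, 0, -1], [-0.14, 0.004, 0.63, 0, 0, 0, -1], [-0.14, 0.004, 0.73, 0, 0, 0, -1], [-0.14, 0.004, 0.8, 0, 0, 0, -1], [-0.14, 0.004, 0.869, 0, 0, 0, -1]]])

```text
time_s: 23.3
position: [0.57, 0.1081, 0.0744]
tcp_rot: [[0.14, 0.979, 0.146], [0.692, -0.202, 0.693], [0.708, 0.003, -0.706]]
force: [-0.4, 1.1, 0.0]
opening: 0.999
grasp_force: 0.0
```

Call:
carry_out(deltas=[[[0, 0, 0, 0, 0, 0, 1], [0, 0, 0, 0, 0, 0, 1], [0, 0, 0, 0, 0, 0, 1], [0, 0, 0, 0, 0, 0, 1], [0, 0, 0, 0, 0, 0, 1], [0, 0, 0, 0, 0, 0, 1], [0, 0, 0, 0, 0, 0, 1], [0, 0, 0, 0, 0, 0, 1], [0, 0, 0, 0, 0, 0, 1], [0, 0, 0, 0, 0, 0, 1]]])

```text
time_s: 24.13
position: [0.5699, 0.1071, 0.0756]
tcp_rot: [[0.141, 0.979, 0.147], [0.691, -0.203, 0.694], [0.709, 0.004, -0.705]]
force: [-1.6, -1.2, 4.4]
opening: 0.665
grasp_force: 29.9
```

Call:
carry_out(deltas=[[[0.02, 0, -0.02, 0, 0, 0, 1], [0.05, 0, -0.05, 0, 0, 0, 1], [0.09, 0, -0.09, 0, 0, 0, 1], [0.13, 0, -0.13, 0, 0, 0, 1], [0.18, 0, -0.18, 0, 0, 0, 1], [0.23, 0, -0.23, 0, 0, 0, 1], [0.28, 0, -0.28, 0, 0, 0, 1], [0.34, 0, -0.34, 0, 0, 0, 1], [0.4, 0, -0.4, 0, 0, 0, 1], [0.46, 0, -0.46, 0, 0, 0, 1]]])

```text
time_s: 24.97
position: [0.5694, 0.107, 0.1743]
tcp_rot: [[0.141, 0.979, 0.146], [0.691, -0.203, 0.693], [0.709, 0.004, -0.706]]
force: [0.2, -0.7, -3.6]
opening: 0.664
grasp_force: 29.9
```

```bash
sed -i 's/return np.array(C)+.012\*z+.019\*d+\[0,0,dz\],R$/return np.array(C)+LG*z+.019*d+[0,0,dz],R/; s/^def gplace/LG=.014\ndef gplace/' h.py; python3 - <<'E'
from h import *
print(telemetry.read_state()["joint_positions"],rplace()[0])
chain([now(),rplace(.10)],[4])
E
```

```text
[-25.4984  33.2921 100.9733  47.9436  68.0818 -41.6687] [0.5195 0.3126 0.0136]
leg 0
[0.1535, -0.1513, 0.2967, 0.0002, -0.0624, -0.0066]
[0.2613, -0.1423, 0.2144, 0.0002, -0.0624, -0.0066]
[0.329, -0.1296, 0.0973, 0.0002, -0.0624, -0.0066]
[0.3462, -0.1153, -0.0368, 0.0002, -0.0624, -0.0066]
```

Call:
carry_out(deltas=[[[0.015, -0.015, 0.03, 0, -0.006, -0.001, 1], [0.03, -0.03, 0.06, 0, -0.012, -0.001, 1], [0.046, -0.045, 0.09, 0, -0.019, -0.002, 1], [0.061, -0.06, 0.12, 0, -0.025, -0.003, 1], [0.077, -0.075, 0.15, 0, -0.031, -0.003, 1], [0.092, -0.09, 0.18, 0, -0.037, -0.004, 1], [0.107, -0.105, 0.21, 0, -0.044, -0.005, 1], [0.123, -0.12, 0.24, 0, -0.05, -0.005, 1], [0.138, -0.135, 0.27, 0, -0.056, -0.006, 1], [0.153, -0.151, 0.297, 0, -0.062, -0.007, 1]]])

```text
time_s: 25.8
position: [0.5564, 0.159, 0.1584]
tcp_rot: [[0.144, 0.986, 0.089], [0.911, -0.167, 0.377], [0.386, 0.027, -0.922]]
force: [-0.1, 0.2, -3.5]
opening: 0.665
grasp_force: 29.9
```

Call:
carry_out(deltas=[[[0.026, -0.014, 0.021, 0, -0.006, -0.001, 1], [0.052, -0.028, 0.043, 0, -0.012, -0.001, 1], [0.078, -0.043, 0.064, 0, -0.019, -0.002, 1], [0.104, -0.057, 0.086, 0, -0.025, -0.003, 1], [0.13, -0.071, 0.107, 0, -0.031, -0.003, 1], [0.157, -0.085, 0.129, 0, -0.037, -0.004, 1], [0.183, -0.1, 0.15, 0, -0.044, -0.005, 1], [0.209, -0.114, 0.171, 0, -0.05, -0.005, 1], [0.235, -0.128, 0.193, 0, -0.056, -0.006, 1], [0.261, -0.142, 0.214, 0, -0.062, -0.007, 1]]])

```text
time_s: 26.63
position: [0.5434, 0.2102, 0.1432]
tcp_rot: [[0.127, 0.991, 0.035], [0.992, -0.127, 0.001], [0.005, 0.034, -0.999]]
force: [-0.2, 0.4, -4.1]
opening: 0.662
grasp_force: 29.9
```

Call:
carry_out(deltas=[[[0.033, -0.013, 0.01, 0, -0.006, -0.001, 1], [0.066, -0.026, 0.019, 0, -0.012, -0.001, 1], [0.099, -0.039, 0.029, 0, -0.019, -0.002, 1], [0.132, -0.052, 0.039, 0, -0.025, -0.003, 1], [0.165, -0.065, 0.049, 0, -0.031, -0.003, 1], [0.197, -0.078, 0.058, 0, -0.037, -0.004, 1], [0.23, -0.091, 0.068, 0, -0.044, -0.005, 1], [0.263, -0.104, 0.078, 0, -0.05, -0.005, 1], [0.296, -0.117, 0.088, 0, -0.056, -0.006, 1], [0.329, -0.13, 0.097, 0, -0.062, -0.007, 1]]])

```text
time_s: 27.47
position: [0.5309, 0.2618, 0.1281]
tcp_rot: [[0.089, 0.996, -0.007], [0.923, -0.085, -0.376], [-0.375, 0.027, -0.926]]
force: [0.5, 0.3, -3.7]
opening: 0.662
grasp_force: 29.9
```

Call:
carry_out(deltas=[[[0.035, -0.012, -0.004, 0, -0.006, -0.001, 1], [0.069, -0.023, -0.007, 0, -0.012, -0.001, 1], [0.104, -0.035, -0.011, 0, -0.019, -0.002, 1], [0.138, -0.046, -0.015, 0, -0.025, -0.003, 1], [0.173, -0.058, -0.018, 0, -0.031, -0.003, 1], [0.208, -0.069, -0.022, 0, -0.037, -0.004, 1], [0.242, -0.081, -0.026, 0, -0.044, -0.005, 1], [0.277, -0.092, -0.029, 0, -0.05, -0.005, 1], [0.312, -0.104, -0.033, 0, -0.056, -0.006, 1], [0.346, -0.115, -0.037, 0, -0.062, -0.007, 1]]])

```text
time_s: 28.3
position: [0.5184, 0.3135, 0.1129]
tcp_rot: [[0.037, 0.999, -0.032], [0.714, -0.049, -0.698], [-0.699, 0.003, -0.715]]
force: [0.0, -0.3, -3.6]
opening: 0.662
grasp_force: 29.9
```

```bash
python3 - <<'E'
from h import *
print(telemetry.read_state()["joint_positions"])
chain([now(),rplace(.016),rplace(0)],[1,1])
E
```

```text
[ 37.5967  51.7617  66.4446 -32.3386  93.4028  47.873 ]
leg 0
[0.3838, 0.0058, 0.4016, 0.001, -0.0018, 0.0002]
leg 1
[0.0754, 0.0, 0.0754, 0.0, 0.0, 0.0]
```

Call:
carry_out(deltas=[[[0.04, 0, 0.04, 0, 0, 0, 1], [0.09, 0, 0.09, 0, 0, 0, 1], [0.14, 0.002, 0.14, 0, -0.001, 0, 1], [0.19, 0.004, 0.2, 0.001, -0.002, 0, 1], [0.24, 0.006, 0.25, 0.001, -0.002, 0, 1], [0.28, 0.006, 0.3, 0.001, -0.002, 0, 1], [0.33, 0.006, 0.345, 0.001, -0.002, 0, 1], [0.37, 0.006, 0.385, 0.001, -0.002, 0, 1], [0.384, 0.006, 0.402, 0.001, -0.002, 0, 1], [0.384, 0.006, 0.402, 0.001, -0.002, 0, 1]]])

```text
time_s: 29.13
position: [0.52, 0.311, 0.0282]
tcp_rot: [[0.034, 0.999, -0.037], [0.704, -0.051, -0.708], [-0.709, -0.002, -0.705]]
force: [-0.1, -0.2, -3.4]
opening: 0.664
grasp_force: 29.9
```

```bash
python3 - <<'E'
from h import *
chain([now(),rplace(.0)],[1])
im3=capture("top");im2=capture("scene")
o=np.hstack([cv2.resize(im3[210:285,170:270],(400,300)),cv2.resize(im2[120:210,340:460],(400,300))]);cv2.imwrite("pics/r.png",o[:,:,::-1])
E
```

```text
leg 0
[0.0764, -0.0038, 0.0613, 0.0002, 0.0005, 0.0006]
```

Call:
carry_out(deltas=[[[0.012, -0.001, 0.003, 0, 0, 0, 1], [0.018, -0.002, 0.007, 0, 0, 0, 1], [0.024, -0.003, 0.012, 0, 0, 0, 1], [0.03, -0.003, 0.017, 0, 0, 0, 1], [0.036, -0.003, 0.022, 0, 0, 0, 1], [0.042, -0.003, 0.028, 0, 0, 0, 1], [0.048, -0.003, 0.033, 0, 0, 0, 1], [0.054, -0.003, 0.039, 0, 0, 0, 1], [0.06, -0.003, 0.045, 0, 0, 0, 1], [0.063, -0.003, 0.048, 0, 0, 0, 1]]])

```text
time_s: 30.07
position: [0.5201, 0.3129, 0.0173]
tcp_rot: [[0.035, 0.999, -0.036], [0.705, -0.05, -0.708], [-0.709, -0.0, -0.706]]
force: [-0.5, -0.7, -3.7]
opening: 0.661
grasp_force: 29.9
```

Call:
carry_out(deltas=[[[0.003, 0, 0.003, 0, 0, 0, 1], [0.006, 0, 0.006, 0, 0, 0, 1], [0.008, 0, 0.008, 0, 0, 0, 1], [0.01, 0, 0.01, 0, 0, 0, 1], [0.012, 0, 0.012, 0, 0, 0, 1], [0.014, 0, 0.014, 0, 0, 0, 1], [0.015, 0, 0.015, 0, 0, 0, 1], [0.015, 0, 0.015, 0, 0, 0, 1], [0.015, 0, 0.015, 0, 0, 0, 1], [0.015, 0, 0.015, 0, 0, 0, 1]]])

```text
time_s: 30.9
position: [0.5202, 0.3131, 0.0144]
tcp_rot: [[0.035, 0.999, -0.036], [0.705, -0.05, -0.707], [-0.708, -0.0, -0.706]]
force: [0.4, -0.0, -3.2]
opening: 0.661
grasp_force: 29.9
```

Call:
carry_out(deltas=[[[0.002, 0, 0.002, 0, 0, 0, 1], [0.004, 0, 0.004, 0, 0, 0, 1], [0.006, 0, 0.006, 0, 0, 0, 1], [0.008, 0, 0.008, 0, 0, 0, 1], [0.01, 0, 0.01, 0, 0, 0, 1], [0.012, 0, 0.012, 0, 0, 0, 1], [0.013, 0, 0.013, 0, 0, 0, 1], [0.013, 0, 0.013, 0, 0, 0, 1], [0.013, 0, 0.013, 0, 0, 0, 1], [0.013, 0, 0.013, 0, 0, 0, 1]]])

```text
time_s: 31.73
position: [0.5202, 0.313, 0.0117]
tcp_rot: [[0.035, 0.999, -0.036], [0.705, -0.05, -0.708], [-0.708, -0.0, -0.706]]
force: [0.2, 0.3, -3.1]
opening: 0.662
grasp_force: 29.9
```

Call:
carry_out(deltas=[[[0.002, 0, 0.002, 0, 0, 0, 1], [0.004, 0, 0.004, 0, 0, 0, 1], [0.006, 0, 0.006, 0, 0, 0, 1], [0.008, 0, 0.008, 0, 0, 0, 1], [0.01, 0, 0.01, 0, 0, 0, 1], [0.01, 0, 0.01, 0, 0, 0, 1], [0.01, 0, 0.01, 0, 0, 0, 1], [0.01, 0, 0.01, 0, 0, 0, 1], [0.01, 0, 0.01, 0, 0, 0, 1], [0.01, 0, 0.01, 0, 0, 0, 1]]])

```text
time_s: 32.57
position: [0.5202, 0.313, 0.0116]
tcp_rot: [[0.036, 0.999, -0.036], [0.704, -0.051, -0.709], [-0.71, 0.001, -0.704]]
force: [-1.8, 2.3, 6.1]
opening: 0.662
grasp_force: 29.9
```

```bash
python3 - <<'E'
from h import *
im3=capture("top");im2=capture("scene")
o=np.vstack([np.hstack([cv2.resize(im3[210:285,170:270],(400,300)),cv2.resize(im2[165:255,115:235],(400,300))]),cv2.resize(im2[130:205,340:440],(800,300))[:,:800]]);cv2.imwrite("pics/r.png",o[:,:,::-1])
E
```

```text
(no output)
```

Floor contact at 9 N. Easing off, opening and retreating.

Call:
carry_out(deltas=[[[-0.005, 0, -0.005, 0, 0, 0, 1], [-0.009, 0, -0.009, 0, 0, 0, 1], [-0.009, 0, -0.009, 0, 0, 0, 0.2], [-0.009, 0, -0.009, 0, 0, 0, 0], [-0.009, 0, -0.009, 0, 0, 0, -0.5], [-0.009, 0, -0.009, 0, 0, 0, -1], [-0.009, 0, -0.009, 0, 0, 0, -1], [-0.009, 0, -0.009, 0, 0, 0, -1], [-0.009, 0, -0.009, 0, 0, 0, -1], [-0.009, 0, -0.009, 0, 0, 0, -1]]])

```text
time_s: 33.5
position: [0.5203, 0.3129, 0.0113]
tcp_rot: [[0.035, 0.999, -0.036], [0.705, -0.05, -0.708], [-0.709, -0.0, -0.706]]
force: [-0.4, -0.1, -0.9]
opening: 0.976
grasp_force: 0.0
```

Call:
carry_out(deltas=[[[0, 0, -0.05, 0, 0, 0, -1], [0, 0, -0.12, 0, 0, 0, -1], [0, 0, -0.2, 0, 0, 0, -1], [0, 0, -0.3, 0, 0, 0, -1], [0, 0, -0.4, 0, 0, 0, -1], [0, 0, -0.5, 0, 0, 0, -1], [0, 0, -0.6, 0, 0, 0, -1], [0, 0, -0.7, 0, 0, 0, -1], [0, 0, -0.8, 0, 0, 0, -1], [0, 0, -0.9, 0, 0, 0, -1]]])

```text
time_s: 34.33
position: [0.5251, 0.4103, 0.1085]
tcp_rot: [[0.036, 0.999, -0.034], [0.706, -0.05, -0.706], [-0.707, 0.001, -0.707]]
force: [-1.3, -0.4, 0.0]
opening: 0.999
grasp_force: 0.0
```

```bash
python3 - <<'E'
from h import *
print(telemetry.read_state()["position"])
im3=capture("top");im2=capture("scene")
o=np.vstack([np.hstack([cv2.resize(im3[210:285,170:270],(400,300)),cv2.resize(im2[165:255,115:235],(400,300))]),np.hstack([cv2.resize(im2[130:205,340:440],(400,300)),cv2.resize(im3,(400,300))])]);cv2.imwrite("pics/r.png",o[:,:,::-1])
E
```

```text
[0.5251 0.4103 0.1085]
```

View pics/r.png

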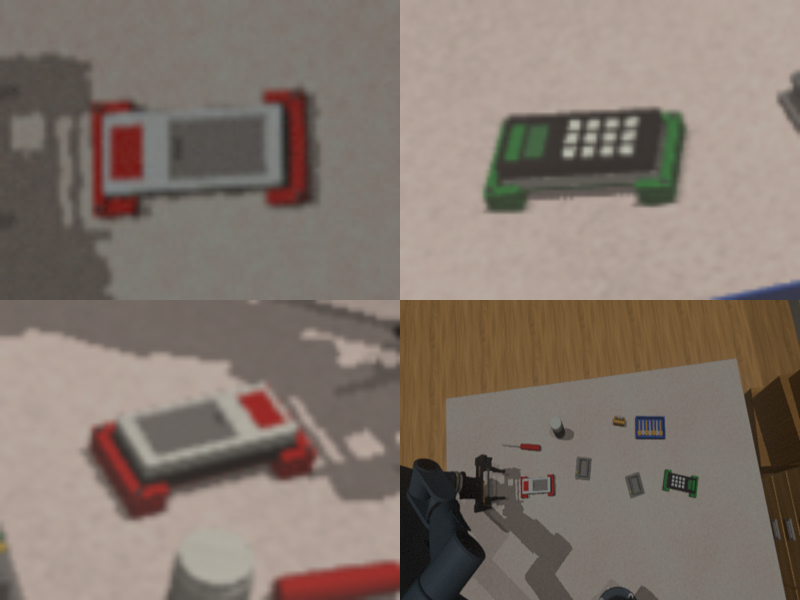

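The picture shows the red lock in its nest, keypad down, at (193,150) in the top inset and (208,430) in the scene inset. Green is at (585,155) and the bystanders haven't moved. I'll triangulate the red lock's top corners across the two views to check it's flat and centred.

```bash
python3 - <<'E'
from h import *
def tri(a,b):
    o1,d1=rays("top",[a]);o2,d2=rays("scene",[b]);d1=d1[0];d2=d2[0]
    s=np.linalg.lstsq(np.c_[d1,-d2],o2-o1,rcond=None)[0];p,q=o1+d1*s[0],o2+d2*s[1]
    return (p+q)/2*1000,np.linalg.norm(p-q)*1000
t=np.array([(103,110),(281,103),(285,188),(103,195)])/4.+[169.6,209.6]
s=np.array([(262,386),(118,420),(155,475),(300,432)])-[0,300];s=s/4.+[339.6,129.6]
# order: top-left(+y,+x)...
M=[(0,3),(1,2),(2,1),(3,0)]
for i in range(4):
    print([ (tri(t[i],s[j])) for j in range(4) if tri(t[i],s[j])[1]<15])
# predicted pixels of the seated lock's top face
def proj(n,P):
    ci,T=pose(n);X=np.c_[P,np.ones(len(P))]@np.linalg.inv(T).T
    return cv2.projectPoints(X[:,:3],np.zeros(3),np.zeros(3),ci["mtx"],np.array([ci["k1"],0,0,0]))[0][:,0]
for nm,c,a in(("red",(.5195,.312),86.9),("green",(.4485,-.357),71.5)):
    a=np.radians(a);u=np.array([np.cos(a),np.sin(a)]);v=np.array([-u[1],u[0]])
    P=np.array([np.r_[np.array(c)+.065*i*u+.029*j*v,.042] for i,j in((1,-1),(-1,-1),(-1,1),(1,1))])
    print(nm,proj("top",P).tolist(),proj("scene",P).tolist())
print(t,s)
E
```

```text
[(array([557.0237, 375.262 ,  40.8285]), np.float64(1.129942044637942))]
[(array([548.8503, 250.3897,  32.6136]), np.float64(4.952818294161497))]
[(array([486.0473, 251.8919,  34.5186]), np.float64(3.573236871835106))]
[(array([495.6652, 379.6691,  35.8087]), np.float64(3.018353950734782))]Traceback (most recent call last):
  File "<stdin>", line 19, in <module>
  File "<stdin>", line 15, in proj
cv2.error: OpenCV(4.12.0) /io/opencv/modules/calib3d/src/calibration_base.cpp:1490: error: (-215:Assertion failed) npoints >= 0 && (depth == CV_32F || depth == CV_64F) in function 'projectPoints'
```

```bash
python3 -c "
from rig import job;print(job.hand_in())"
```

```text
the job is handed in; nothing more can be done
None
```

I handed the job in at about 34 s of the 67 s limit, with no verdict returned: the green lock lies keypad up in the green nest and the red lock keypad down in the red nest. From the camera images both are within about 2 mm of centre, and the robot is clear of everything.

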